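# Shut down the grinding bench

### The job

Shut down the grinding bench by pressing three controls with the fingertips, in this order: first press the bench grinder's broad mushroom knob fully down, then push the extractor's wide key fully down, then push the raised end of the power strip's rocker switch down until the rocker has tipped all the way over. Each stays where it is pushed. Only press: do not press any other button or key, and do not pick up or push aside the power strip or the things lying about.

Things in the scene. Friction and masses are not known exactly. Their poses are not given: they have to be found in the camera images.
- grinder: grey two-wheel bench grinder, bolted down. Origin on the table under its control deck; its x axis points from the deck to the wheels. Deck: flat top 60 mm above the table, x -60 to +70 mm, y -90 to +90 mm, with two controls at x = -15 mm. Wheels and tool rests lie beyond x = +70 mm, up to 235 mm high
- stop_knob (a joint): travel of the mushroom knob, m: 0 up, 0.008 fully down. Slides straight down against about 3 N of friction, no spring, and stays where pushed
- stop_knob_top (a point): centre of the top of the mushroom knob (black, 40 mm across, on a thin stem, top 30 mm above the deck when up), at y = -40 mm on the grinder's deck; moves with the knob
- start_button (a joint): travel of the grinder's other button, m: 0 up, 0.005 down; springs back (about 4 N). Not to be pressed
- start_button_top (a point): centre of the top of the small start button (black, 22 mm across, 10 mm above the deck), at y = +45 mm on the grinder's deck
- extractor: white bench-top dust extractor, bolted down. Origin on the table under its control deck; its x axis points from the deck to the tall filter housing. Deck: flat top 80 mm above the table, x -65 to +70 mm, y -110 to +110 mm, with three keys in a row at x = -15 mm. Housing with louvred front beyond x = +65 mm, 230 mm high with a carrying handle to 261 mm
- off_key (a joint): travel of the wide key, m: 0 up, 0.006 fully down. Slides straight down against about 3 N of friction, no spring, and stays where pushed
- off_key_top (a point): centre of the top of the wide key (black, 30 mm along x, 44 mm along y, top 10 mm above the deck when up), at y = -45 mm on the extractor's deck; moves with the key
- speed_key_a (a joint): travel of the narrow key in the middle, m: 0 up, 0.005 down; springs back (about 4 N). Not to be pressed
- speed_key_a_top (a point): centre of the top of the middle key (black, 30 by 18 mm, 10 mm above the deck), at y = +15 mm
- speed_key_b (a joint): travel of the narrow key at the end, m: 0 up, 0.005 down; springs back (about 4 N). Not to be pressed
- speed_key_b_top (a point): centre of the top of the end key (black, 30 by 18 mm, 10 mm above the deck), at y = +50 mm
- strip: grey power strip standing loose on the table, about 0.9 kg, 280 mm (x) by 70 mm (y) by 45 mm high. Origin at the centre of its underside; the rocker lies at x = -95 mm, three round sockets towards +x
- rocker (a joint): angle of the black rocker switch, rad: about -0.2 on (its -x end, away from the sockets, is raised), +0.2 tipped fully over (its -x half lies flat and low, its other end is raised). Stiff (about 3 N at the point below), no spring, stays where pushed
- rocker_end (a point): the point to push: on the top face of the rocker's half away from the sockets, 18 mm from the pivot. About 57 mm above the table while raised, 50 mm when tipped fully over; moves with the rocker. The rocker is 50 mm long (strip x) and 28 mm wide, its pivot line runs along the strip's y; the strip's top around it is 45 mm high
- nut: loose large steel nut, 34 mm across, 16 mm high, beside the rocker end of the strip; origin at the underside's centre
- bar_offcut: loose standing round bar offcut, 24 mm diameter, 50 mm high, beside the rocker end of the strip; origin at the underside's centre
- spanner: loose spanner, 160 mm long, on the table in front of the grinder
- wire_brush: loose brass wire cup brush, 64 mm across, 45 mm high, in front of the extractor; origin at the underside's centre
- pipe_cap: loose copper pipe cap, 52 mm across, 22 mm high, in front of the extractor; origin at the underside's centre

How it is judged:
By the outcome, as a careful person would: the job done as asked, in the order asked, and still so for the second after the job is handed in, with the robot touching nothing.
It also fails if it takes over 54 s, if anything falls off the work surface, if the arm or the gripper's body presses on something with over 40 N, if the wrist force passes 120 N, or if a joint passes its speed limit or range.

### The arm

A 6-joint arm with a two-finger parallel gripper is mounted at the origin on the work surface. World frame = base frame: x ahead of the robot, y to its left, z up, the work surface at z = 0. Lengths are in m, angles in rad, forces in N, time in s.
With the tool pointing down it reaches from about 0.25 to 0.725 m from the base axis. Payload 9.7 kg.
Tool frame: the origin (TCP) lies on the centre line of the jaws, within the pads' length; the fingertips stand 22 mm ahead of it and the grasp point (between the pads) lies 3 mm ahead of it; z points along the fingers, y is the line along which they close (so a half turn about z gives the same grasp; the last joint's range is limited). The gripper opens to 85 mm and grips with 20 to 120 N. Pads are 22 mm wide; open, the fingers measure 114 mm over their backs; the gripper's body (76 mm by 85 mm) begins 54 mm behind the grasp point. The pads swing forward as they close: fully open they stand 13 mm farther back than shut.
Start: joints at [1.222, 0.087, 0.176, 1.66, 0, 1.571], TCP at [0.188, 0.517, 0.253] pointing down, gripper open.
Joint ranges: [-3.13, 3.13], [-0.85, 1.81], [-1.15, 1.24], [-2.2, 2.28], [-1.44, 1.52], [-3.14, 3.14]. Speed limits (rad/s): [2.22, 2.22, 2.57, 3.14, 3.14, 3.14].

### API

Orientations are given as a rotation vector (axis times angle).
In Python, from cell import arm gives the robot as it stands.
- The arm moves only by the shell command python3 -m inch 'ROWS'. ROWS is JSON, a list of rows, each a list of 7 numbers: the finger opening in m, from 0 to 0.0854, then the shift along the world's x, y, z in m, then the turn, a rotation vector about the world's x, y, z in degrees. A call has 1 to 20 rows; each row shifts and turns the commanded pose from where the row before left it; what a row does not reach is not made up. A row lasts 1/10 s, in which the tool goes at most 50 mm and 8.59 degrees, less where a joint would pass 70% of its speed; a pose out of reach is approached as far as the arm can. A call with a gripper value outside its range is refused whole. The fingers move at their own pace and stop on an object; the grip force is fixed at half the most. Time passes only in rows, so rows that do not move let the fingers close. It gives the time, the measured TCP pose, the force, the opening and the grip force at its end, in the units of the state.
- arm.get_state(): the state, without advancing time (a new reading comes with each control period).
- arm.read_camera(name): name is "scene" or "top"; returns a dict with "pixels" (384x512x3 uint8, red, green, blue), "vfov" (degrees; the focal length in pixels is half the picture's height over the tangent of half this angle, whatever the lens; pixels are square), "cx", "cy" (the principal point, pixels), "D" ([k1, k2, p1, p2, k3] as OpenCV has them; the pictures are not rectified), "extrinsics" (4x4, takes a point from world to camera coordinates). Camera axes: x right, y up, looking along -z (the intrinsics and any distortion apply to the point x, -y, -z); pixel columns grow to the right and rows downward; lengths in m; the calibration is good to about 2 mm. A picture is of the moment at which its call begins. There is no depth.
- arm.close_job(): hands the job in; it is judged then, once.
The state is a dict: "time": time; "joint_pos": joint angles; "joint_velocities": joint speeds; "joint_efforts": joint torques, N m; "tcp_pos": TCP position; "eef_rot": TCP orientation; "wrist_force": force on the tool from outside, world axes, zero at the start; "torque": the same for the moment, N m; "opening": finger opening in m; "finger_force": force on a finger pad.
Only numpy, scipy, OpenCV 4.12 (cv2) and the standard library are available. Lean on these libraries where they do the work, as an engineer would, in place of code of your own. Each camera call takes 0.05 s, during which the arm holds its last target. There are 200 camera calls.

## Working session

There is one attempt and no reset: what is moved stays moved. The work goes in short steps, Python scripts to look and compute and a shell command to move; the robot and the scene stay as the last step left them, time stands still between calls to the robot, and variables do not carry over. Pictures are saved under pics/ and viewed, at most 10 in all, crops included, and the job is handed in when it is done.

```bash
mkdir -p pics; cat > h.py <<'E'
import numpy as np, cv2
from cell import arm
def grab(n,f):
    c=arm.read_camera(n); cv2.imwrite(f,c["pixels"][:,:,::-1]); 
    np.save(f"{n}.npy",{k:np.array(c[k]) for k in c},allow_pickle=True); return c
def load(n): return np.load(f"{n}.npy",allow_pickle=True).item()
def K(c):
    h=c["pixels"].shape[0]; f=h/2/np.tan(np.radians(float(c["vfov"]))/2)
    return np.array([[f,0,float(c["cx"])],[0,f,float(c["cy"])],[0,0,1]])
def cast(c,uv,z):
    n=cv2.undistortPoints(np.array(uv,float).reshape(-1,1,2),K(c),np.array(c["D"],float))[:,0]
    E=np.array(c["extrinsics"]);R=E[:3,:3];o=-R.T@E[:3,3]
    d=np.c_[n[:,0],-n[:,1],-np.ones(len(n))]@R
    return o+d*((z-o[2])/d[:,2])[:,None]
def proj(c,P):
    E=np.array(c["extrinsics"]);q=np.atleast_2d(P)@E[:3,:3].T+E[:3,3]
    q=q*[1,-1,-1]
    return cv2.projectPoints(q,np.zeros(3),np.zeros(3),K(c),np.array(c["D"],float))[0][:,0]
E
python3 - <<'E'
from h import *
for n in("scene","top"):
    c=grab(n,f"pics/{n}0.png"); E=np.array(c["extrinsics"]);print(n,c["vfov"],c["cx"],c["cy"],c["D"],-E[:3,:3].T@E[:3,3])
s=arm.get_state();print(s)
E
```

```text
scene 42.626177141760905 246.49914141004467 199.2732365424315 [-0.19033868  0.          0.          0.          0.        ] [ 0.85746885 -0.74966263  0.83762454]
top 49.39434731166177 249.03889493244225 199.72456152162914 [-0.07216446  0.          0.          0.          0.        ] [2.96711991e-01 4.89953690e-04 1.02463055e+00]
{'time': 0.1, 'joint_pos': array([1.22199953e+00, 8.73839359e-02, 1.75240264e-01, 1.65977423e+00,
       2.72253084e-06, 1.57077279e+00]), 'joint_velocities': array([-0.00099298, -0.00185143,  0.00133071, -0.00127836,  0.00079183,
       -0.00046532]), 'joint_efforts': array([-4.04023094e-04, -5.21562552e+01,  4.65654051e+01,  1.60191930e-02,
       -1.51627472e-05,  4.43460863e-06]), 'tcp_pos': array([0.18791597, 0.51672952, 0.25267936]), 'eef_rot': array([-5.45044891e-01, -3.09374979e+00,  1.73419511e-03]), 'wrist_force': array([-0.08377708, -0.4816313 ,  0.54241348]), 'torque': array([-0.01408964,  0.0187803 , -0.06098322]), 'finger_force': 0.0, 'opening': 0.08543963378757649}
```

View pics/top0.png

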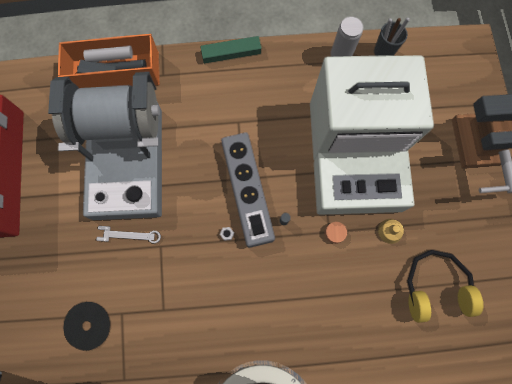

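View pics/scene0.png

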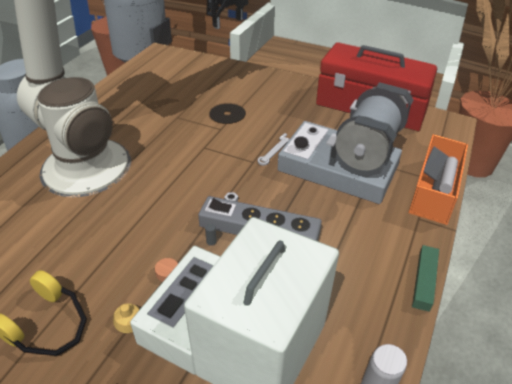

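```bash
python3 - <<'E'
from h import *
for n in("scene","top"):
    c=load(n);print(n,proj(c,[[0,0,0],[.188,.517,.253],[.3,0,0],[.3,.3,0],[.5,0,0]]).round().tolist())
c=load("top")
img=c["pixels"]
cv2.imwrite("pics/topcrops.png",cv2.resize(np.hstack([img[150:280,70:180],img[150:280,200:310],img[150:280,310:420]]),None,fx=2.4,fy=2.4,interpolation=cv2.INTER_CUBIC)[:,:,::-1])
E
```

```text
scene [[84.0, 165.0], [228.0, 20.0], [175.0, 197.0], [229.0, 135.0], [247.0, 221.0]]
top [[261.0, 417.0], [-27.0, 369.0], [250.0, 286.0], [126.0, 296.0], [243.0, 205.0]]
```

View pics/topcrops.png

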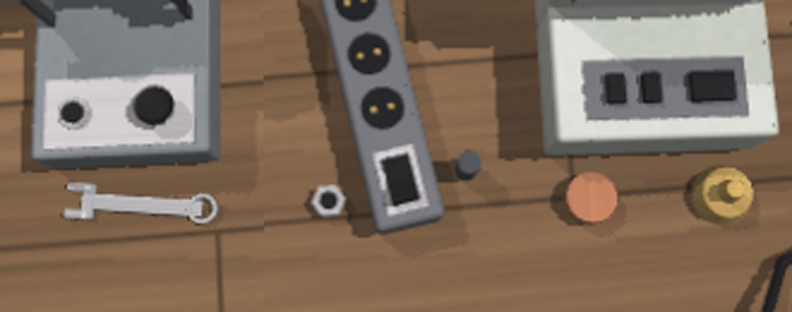

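The crops show the mushroom knob at top pixel ≈(134,194), start button (100,196), rocker (256,225), wide key (387,186), narrow keys (347,187) and (362,186), nut (227,233), bar (286,218). Measuring these with masks.

```bash
cat > m.py <<'E'
from h import *
def blobs(c,box,thr,amin):
    x0,y0,x1,y1=box; g=c["pixels"][y0:y1,x0:x1].max(2)
    n,l,s,ce=cv2.connectedComponentsWithStats((g<thr).astype(np.uint8))
    return [(s[i,4],s[i,2],s[i,3],ce[i]+[x0,y0]) for i in range(1,n) if s[i,4]>=amin]
E
python3 - <<'E'
from m import *
t=load("top");s=load("scene")
for nm,c,box in(("grT",t,(90,180,158,212)),("exT",t,(336,175,402,200)),("rkT",t,(246,211,268,240)),("grS",s,(288,122,330,160)),("exS",s,(150,258,215,325)),("rkS",s,(203,198,236,218))):
    for th in(45,):
        print(nm,[(int(b[0]),int(b[1]),int(b[2]),b[3].round(1).tolist()) for b in blobs(c,box,th,12)])
E
```

```text
grT [(159, 15, 15, [134.2, 194.2]), (38, 7, 8, [100.1, 196.9])]
exT [(192, 19, 12, [385.5, 185.2]), (84, 9, 12, [345.9, 186.5]), (79, 8, 12, [360.4, 186.4])]
rkT [(186, 14, 20, [256.4, 224.7])]
grS []
exS []
rkS []
```

```bash
python3 - <<'E'
from m import *
t=load("top");s=load("scene")
P={}
for nm,uv,z in(("knob",(134.2,194.2),.089),("start",(100.1,196.9),.07),("off",(385.5,185.2),.089),("ka",(360.4,186.4),.089),("kb",(345.9,186.5),.089),("rock",(256.4,224.7),.052),("nut",(227,233.5),.016),("bar",(286,218),.05),("sock1",(250,195),.045),("sock3",(238,150),.045)):
    P[nm]=cast(t,uv,z)[0]; print(nm,P[nm].round(4),proj(s,P[nm]).round(1).tolist())
d=P["sock3"]-P["sock1"];print("strip yaw",np.degrees(np.arctan2(d[1],d[0])))
d=P["kb"]-P["off"];print("ext yaw",np.degrees(np.arctan2(-d[0],d[1])))
d=P["start"]-P["knob"];print("gr yaw",np.degrees(np.arctan2(-d[0],d[1])), np.hypot(*d[:2]))
for nm,box in(("grS",(288,122,330,160)),("exS",(150,258,225,325)),("rkS",(203,198,236,218))):
    print(nm,[(int(b[0]),int(b[1]),int(b[2]),b[3].round(1).tolist()) for b in blobs(s,box,60,12)])
i=s["pixels"];cv2.imwrite("pics/sc.png",cv2.resize(np.hstack([i[115:215,270:340],i[180:280,195:275],i[240:340,145:235]]),None,fx=3.2,fy=3.2,interpolation=cv2.INTER_CUBIC)[:,:,::-1])
E
```

```text
knob [0.5294 0.249  0.089 ] [[298.3, 139.1]]
start [0.5347 0.3357 0.07  ] [[310.9, 128.7]]
off [ 0.5009 -0.3333  0.089 ] [[169.1, 302.4]]
ka [ 0.5031 -0.2741  0.089 ] [[186.3, 280.2]]
kb [ 0.5057 -0.2403  0.089 ] [[196.2, 268.4]]
rock [ 0.4402 -0.027   0.052 ] [[218.5, 204.8]]
nut [0.4301 0.045  0.016 ] [[229.1, 196.2]]
bar [ 0.4504 -0.0983  0.05  ] [[207.5, 226.6]]
sock1 [ 0.5143 -0.0183  0.045 ] [[248.8, 214.3]]
sock3 [0.63   0.0014 0.045 ] [[298.9, 224.4]]
strip yaw 9.673127875952456
ext yaw -2.926289146929065
gr yaw -3.4525188436804535 0.08680834055300848
grS [(83, 11, 9, [300.9, 142.2])]
exS [(36, 9, 8, [194.9, 270.3]), (95, 15, 11, [187.8, 283.2]), (304, 25, 22, [170.1, 305.5])]
rkS [(121, 19, 11, [219.3, 205.6])]
```

View pics/sc.png

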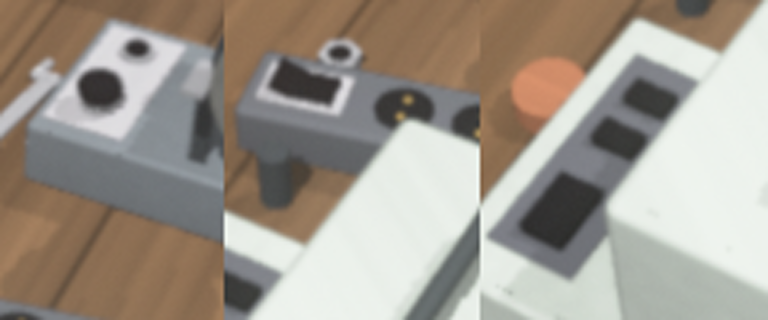

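```bash
python3 -m inch '[[0,0.028,-0.022,-0.003,0,0,2.5],[0,0.028,-0.022,-0.003,0,0,2.5],[0,0.028,-0.022,-0.003,0,0,2.5],[0,0.028,-0.022,-0.003,0,0,2.5],[0,0.028,-0.022,-0.003,0,0,2.5],[0,0.028,-0.022,-0.003,0,0,2.5],[0,0.028,-0.022,-0.003,0,0,2.5],[0,0.028,-0.022,-0.003,0,0,2.5],[0,0.028,-0.022,-0.003,0,0,2.5],[0,0.028,-0.022,-0.003,0,0,2.5],[0,0.028,-0.022,-0.003,0,0,2.5],[0,0.028,-0.022,-0.003,0,0,2.5],[0,0,0,0,0,0,0],[0,0,0,0,0,0,0],[0,0,0,0,0,0,0]]'
python3 -c "
from h import *
print(arm.get_state()['joint_pos'])"
```

```text
time: 1.6
tcp_pos: [0.5234, 0.2533, 0.2172]
eef_rot: [0.274, -3.129, -0.0]
wrist_force: [0.6, -0.2, 0.1]
opening: -0.0002
finger_force: 0.0
[4.50605189e-01 1.52848573e-01 1.78324659e-01 1.59669709e+00
 2.29098624e-04 2.75794131e-01]
```

```bash
python3 -m inch '[[0,0.003,-0.002,-0.02,0,0,0],[0,0.003,-0.002,-0.02,0,0,0],[0,0,0,-0.02,0,0,0],[0,0,0,-0.02,0,0,0],[0,0,0,-0.015,0,0,0],[0,0,0,0,0,0,0],[0,0,0,0,0,0,0]]'
python3 - <<'E'
from h import *
a=grab("top","pics/x.png")["pixels"];b=grab("scene","pics/y.png")["pixels"]
cv2.imwrite("pics/k1.png",np.hstack([cv2.resize(a[100:230,70:200],(390,390)),cv2.resize(b[70:200,240:370],(390,390))])[:,:,::-1])
E
```

```text
time: 2.3
tcp_pos: [0.5297, 0.2493, 0.1229]
eef_rot: [-0.275, 3.129, 0.0]
wrist_force: [0.2, -0.4, 0.5]
opening: -0.0001
finger_force: 0.0
```

View pics/k1.png

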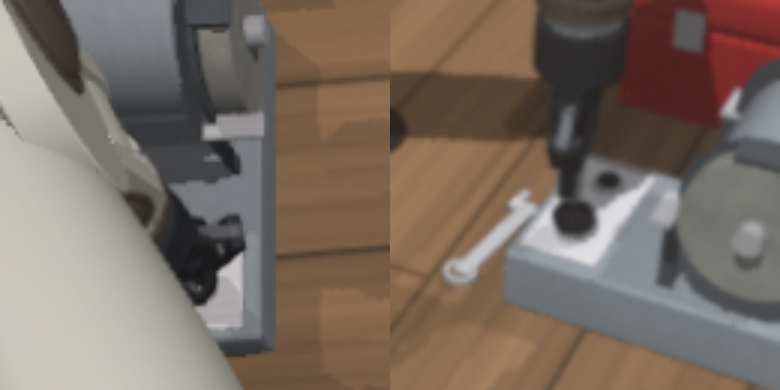

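The scene view (right) shows the closed fingertips (crop ≈(570,195)) right over the knob (≈(574,215)), clear of wheels and start button. Pressing.

```bash
python3 -m inch '[[0,0,0,-0.004,0,0,0],[0,0,0,-0.004,0,0,0],[0,0,0,-0.003,0,0,0],[0,0,0,-0.002,0,0,0],[0,0,0,-0.002,0,0,0]]'; python3 -m inch '[[0,0,0,-0.001,0,0,0],[0,0,0,-0.001,0,0,0],[0,0,0,0,0,0,0]]'
```

```text
time: 2.9
tcp_pos: [0.53, 0.2489, 0.1074]
eef_rot: [-0.274, 3.129, 0.0]
wrist_force: [-1.4, 0.2, 3.6]
opening: 0.0003
finger_force: 1.3
time: 3.2
tcp_pos: [0.53, 0.2489, 0.1053]
eef_rot: [-0.274, 3.129, 0.0]
wrist_force: [0.2, -0.4, 2.1]
opening: 0.0001
finger_force: 0.8
```

```bash
python3 -m inch '[[0,0,0,-0.001,0,0,0],[0,0,0,0,0,0,0]]';python3 -m inch '[[0,0,0,-0.001,0,0,0],[0,0,0,0,0,0,0]]'
```

```text
time: 3.4
tcp_pos: [0.53, 0.2489, 0.1043]
eef_rot: [-0.274, 3.13, 0.0]
wrist_force: [0.5, 0.3, 1.8]
opening: -0.0002
finger_force: 1.0
time: 3.6
tcp_pos: [0.5301, 0.2489, 0.1036]
eef_rot: [-0.274, 3.129, 0.0]
wrist_force: [-0.6, -0.6, 5.3]
opening: 0.0
finger_force: 2.2
```

```bash
python3 -m inch '[[0,0,0,-0.001,0,0,0],[0,0,0,0,0,0,0]]';python3 -m inch '[[0,0,0,-0.001,0,0,0],[0,0,0,0,0,0,0]]'
```

```text
time: 3.8
tcp_pos: [0.5301, 0.249, 0.1034]
eef_rot: [-0.274, 3.128, 0.001]
wrist_force: [-1.9, -1.4, 9.9]
opening: -0.0
finger_force: 4.8
time: 4.0
tcp_pos: [0.5302, 0.249, 0.1032]
eef_rot: [-0.274, 3.128, 0.001]
wrist_force: [-4.8, -2.7, 15.1]
opening: 0.0003
finger_force: 7.5
```

```bash
python3 -m inch '[[0,0,0,0.02,0,0,0],[0,0,0,0.04,0,0,0],[0,0,0,0.04,0,0,0],[0,-0.002,-0.036,0,0,0,-1],[0,-0.002,-0.036,0,0,0,-1],[0,-0.002,-0.036,0,0,0,-1],[0,-0.002,-0.036,0,0,0,-1],[0,-0.002,-0.036,0,0,0,-1],[0,-0.002,-0.036,0,0,0,-1],[0,-0.002,-0.036,0,0,0,-1],[0,-0.002,-0.036,0,0,0,-1],[0,-0.002,-0.036,0,0,0,-1],[0,-0.002,-0.036,0,0,0,-1],[0,-0.002,-0.036,0,0,0,-1],[0,-0.002,-0.036,0,0,0,-1],[0,-0.002,-0.036,0,0,0,-1],[0,-0.002,-0.036,0,0,0,0],[0,0,-0.036,0,0,0,0],[0,0,-0.036,0,0,0,0],[0,0,0,0,0,0,0]]'
python3 - <<'E'
from m import *
print(arm.get_state()["joint_pos"])
c=grab("top","pics/x1.png");b=blobs(c,(90,180,158,212),45,12);print(b)
for q in b: print(cast(c,q[3],.081)[0])
c=grab("scene","pics/x2.png");print(blobs(c,(288,122,330,160),60,12))
E
```

```text
time: 6.0
tcp_pos: [0.5013, -0.3305, 0.1999]
eef_rot: [-0.087, -3.139, -0.0]
wrist_force: [-0.2, 0.3, 0.4]
opening: 0.0002
finger_force: 0.0
[-5.82626199e-01  1.96582694e-01  1.94919725e-01  1.57027430e+00
 -6.71133112e-04 -5.27138778e-01]
[(np.int32(94), np.int32(15), np.int32(15), array([135.70212766, 195.15957447])), (np.int32(21), np.int32(7), np.int32(6), array([100.38095238, 197.9047619 ]))]
[0.52883384 0.24767301 0.081     ]
[0.52946246 0.33115913 0.081     ]
[(np.int32(85), np.int32(12), np.int32(10), array([300.48235294, 144.54117647]))]
```

```bash
python3 -m inch '[[0,0,-0.002,-0.02,0,0,0],[0,0,0,-0.02,0,0,0],[0,0,0,-0.02,0,0,0],[0,0,0,-0.018,0,0,0],[0,0,0,0,0,0,0],[0,0,0,0,0,0,0]]'
python3 - <<'E'
from h import *
a=grab("top","pics/x3.png")["pixels"];b=grab("scene","pics/y3.png")["pixels"]
cv2.imwrite("pics/k2.png",np.hstack([cv2.resize(a[130:260,310:440],(390,390)),cv2.resize(b[220:350,110:240],(390,390))])[:,:,::-1])
E
```

```text
time: 6.7
tcp_pos: [0.5021, -0.3282, 0.1238]
eef_rot: [-0.08, -3.14, -0.0]
wrist_force: [-0.3, -0.1, 0.1]
opening: 0.0001
finger_force: 0.0
```

View pics/k2.png

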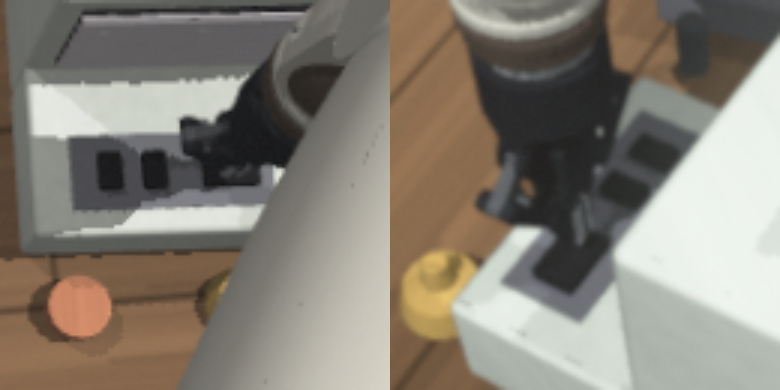

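The fingertips stand over the wide key, slightly towards its middle-key side (crop ≈(583,240) against the key centre ≈(572,262)). I'll shift −5 mm in y and press.

```bash
python3 -m inch '[[0,-0.001,-0.005,0,0,0,0],[0,0,0,0,0,0,0],[0,0,0,0,0,0,0]]'; python3 -m inch '[[0,0,0,-0.004,0,0,0],[0,0,0,-0.004,0,0,0],[0,0,0,-0.003,0,0,0],[0,0,0,-0.002,0,0,0],[0,0,0,0,0,0,0]]'
```

```text
time: 7.1
tcp_pos: [0.501, -0.3345, 0.1237]
eef_rot: [0.083, 3.14, -0.0]
wrist_force: [0.6, 0.1, -0.2]
opening: -0.0002
finger_force: 0.0
time: 7.6
tcp_pos: [0.5008, -0.334, 0.1099]
eef_rot: [-0.082, -3.14, -0.0]
wrist_force: [0.8, -0.3, -0.0]
opening: -0.0001
finger_force: 0.0
```

```bash
python3 -m inch '[[0,0,0,-0.001,0,0,0],[0,0,0,-0.001,0,0,0]]'; python3 -m inch '[[0,0,0,-0.001,0,0,0],[0,0,0,-0.001,0,0,0]]'
```

```text
time: 7.8
tcp_pos: [0.501, -0.3341, 0.1085]
eef_rot: [0.082, 3.14, -0.0]
wrist_force: [-1.6, 0.8, 3.0]
opening: 0.0003
finger_force: 1.4
time: 8.0
tcp_pos: [0.501, -0.3341, 0.1064]
eef_rot: [0.082, 3.14, -0.0]
wrist_force: [-0.5, 1.3, 2.9]
opening: 0.0001
finger_force: 1.4
```

```bash
python3 -m inch '[[0,0,0,-0.001,0,0,0],[0,0,0,-0.001,0,0,0],[0,0,0,0,0,0,0]]'; python3 -m inch '[[0,0,0,-0.001,0,0,0],[0,0,0,0,0,0,0]]'; python3 -m inch '[[0,0,0,-0.001,0,0,0],[0,0,0,0,0,0,0]]'
```

```text
time: 8.3
tcp_pos: [0.501, -0.3341, 0.1059]
eef_rot: [0.082, 3.139, -0.001]
wrist_force: [-4.6, 3.4, 13.2]
opening: 0.0001
finger_force: 6.6
time: 8.5
tcp_pos: [0.501, -0.3341, 0.1058]
eef_rot: [0.082, 3.139, -0.002]
wrist_force: [-7.6, 4.3, 18.8]
opening: -0.0002
finger_force: 9.6
time: 8.7
tcp_pos: [0.501, -0.3342, 0.1056]
eef_rot: [0.082, 3.138, -0.002]
wrist_force: [-9.5, 6.4, 26.0]
opening: 0.0001
finger_force: 12.5
```

```bash
python3 -m inch '[[0,0,0,0.02,0,0,0],[0,0,0,0.04,0,0,0],[0,0,0,0.04,0,0,0],[0,-0.008,0.03,0,0,0,1.3],[0,-0.008,0.03,0,0,0,1.3],[0,-0.008,0.03,0,0,0,1.3],[0,-0.008,0.03,0,0,0,1.3],[0,-0.008,0.03,0,0,0,1.3],[0,-0.008,0.03,0,0,0,1.3],[0,-0.008,0.03,0,0,0,1.3],[0,-0.008,0.03,0,0,0,1.3],[0,-0.008,0.03,0,0,0,1.3],[0,-0.008,0.03,0,0,0,1.3],[0,0,0,0,0,0,0],[0,0,0,-0.04,0,0,0],[0,0,0,-0.04,0,0,0],[0,0,0,0,0,0,0],[0,0,0,0,0,0,0]]'
python3 - <<'E'
from h import *
a=grab("top","pics/x4.png")["pixels"];b=grab("scene","pics/y4.png")["pixels"]
cv2.imwrite("pics/k3.png",np.hstack([cv2.resize(a[150:280,200:330],(390,390)),cv2.resize(b[140:270,150:280],(390,390))])[:,:,::-1])
E
```

```text
time: 10.5
tcp_pos: [0.4209, -0.0345, 0.1229]
eef_rot: [0.273, -3.129, 0.0]
wrist_force: [0.0, 0.3, 0.2]
opening: 0.0002
finger_force: 0.0
```

View pics/k3.png

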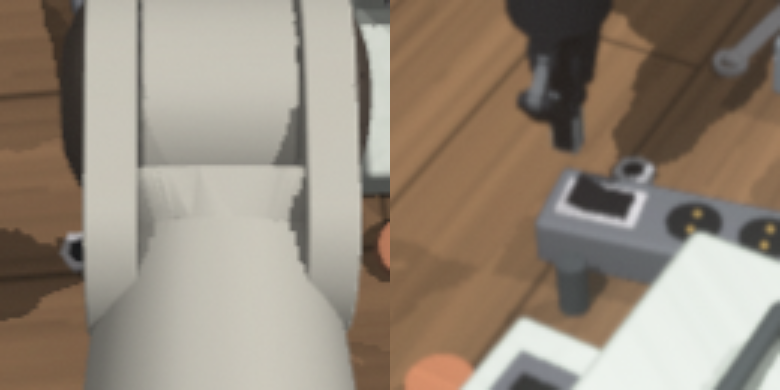

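The fingers hover over the rocker end of the strip (scene crop: tips (568,150), rocker (600,198)). The nut and bar are untouched. Correcting +4 mm in y and coming down to look closer.

```bash
python3 -m inch '[[0,-0.001,0.004,-0.015,0,0,0],[0,0,0,-0.017,0,0,0],[0,0,0,0,0,0,0],[0,0,0,0,0,0,0]]'
python3 - <<'E'
from h import *
b=grab("scene","pics/y5.png")["pixels"]
cv2.imwrite("pics/k4.png",cv2.resize(b[160:240,180:280],(700,560),interpolation=cv2.INTER_CUBIC)[:,:,::-1])
E
```

```text
time: 11.0
tcp_pos: [0.42, -0.03, 0.0906]
eef_rot: [-0.274, 3.13, -0.0]
wrist_force: [-0.0, -0.4, 0.1]
opening: -0.0003
finger_force: 0.0
```

View pics/k4.png

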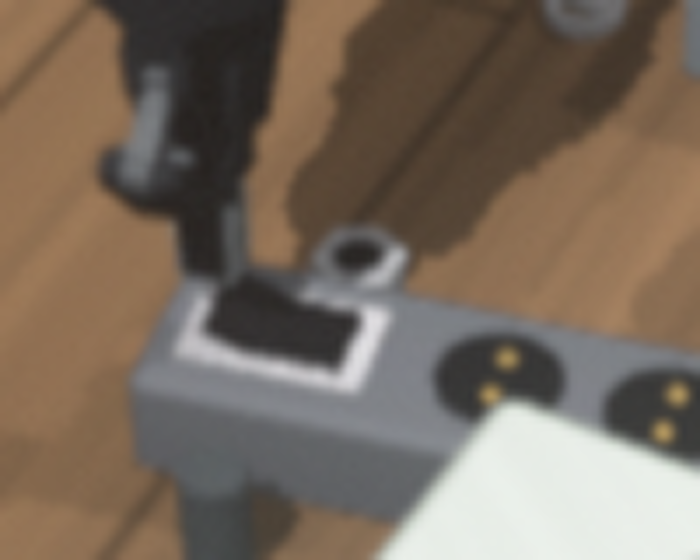

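The tips (crop ≈(212,275)) are just above the rocker's raised end (≈(235,300)), perhaps 2–3 mm far out. I'll shift +3 mm in x, then press.

```bash
python3 -m inch '[[0,0.003,0,-0.004,0,0,0],[0,0,0,-0.004,0,0,0],[0,0,0,0,0,0,0]]'; python3 -m inch '[[0,0,0,-0.002,0,0,0],[0,0,0,-0.002,0,0,0]]'; python3 -m inch '[[0,0,0,-0.002,0,0,0],[0,0,0,-0.002,0,0,0]]'
```

```text
time: 11.35
tcp_pos: [0.4229, -0.0301, 0.0819]
eef_rot: [0.274, -3.129, -0.0]
wrist_force: [-0.1, 0.1, 1.3]
opening: -0.0003
finger_force: 0.0
time: 11.55
tcp_pos: [0.4228, -0.0302, 0.0785]
eef_rot: [0.274, -3.129, 0.0]
wrist_force: [-1.4, 1.0, 4.4]
opening: -0.0002
finger_force: 2.2
time: 11.75
tcp_pos: [0.4229, -0.0302, 0.0742]
eef_rot: [-0.274, 3.13, -0.0]
wrist_force: [-1.9, -0.1, 4.5]
opening: 0.0003
finger_force: 1.8
```

```bash
python3 -m inch '[[0,0,0,-0.001,0,0,0],[0,0,0,0,0,0,0]]'; python3 -m inch '[[0,0,0,-0.001,0,0,0],[0,0,0,0,0,0,0]]'; python3 -m inch '[[0,0,0,-0.001,0,0,0],[0,0,0,0,0,0,0]]'
```

```text
time: 11.95
tcp_pos: [0.423, -0.0301, 0.073]
eef_rot: [0.274, -3.13, -0.0]
wrist_force: [0.6, -0.9, -0.4]
opening: -0.0001
finger_force: 0.0
time: 12.15
tcp_pos: [0.4231, -0.0301, 0.0724]
eef_rot: [-0.274, 3.129, 0.0]
wrist_force: [-1.2, -0.2, 1.6]
opening: -0.0006
finger_force: 1.4
time: 12.35
tcp_pos: [0.4232, -0.0301, 0.0722]
eef_rot: [-0.274, 3.129, -0.0]
wrist_force: [-5.3, -0.4, 11.5]
opening: 0.0002
finger_force: 5.8
```

```bash
python3 -m inch '[[0,0,0,-0.001,0,0,0],[0,0,0,0,0,0,0]]'; python3 -m inch '[[0,0,0,0.01,0,0,0],[0,0,0,0.03,0,0,0],[0,0,0,0.04,0,0,0],[0,-0.01,0.03,0.04,0,0,0],[0,-0.01,0.04,0.02,0,0,0],[0,-0.01,0.04,0,0,0,0],[0,-0.01,0.04,0,0,0,0],[0,-0.01,0.04,0,0,0,0],[0,-0.01,0.04,0,0,0,0],[0,-0.01,0.04,0,0,0,0],[0,-0.01,0.04,0,0,0,0],[0,0,0.0,0,0,0,0],[0,0,0.0,0,0,0,0]]'
python3 - <<'E'
from m import *
b=grab("scene","pics/y6.png")["pixels"];a=grab("top","pics/x6.png")
cv2.imwrite("pics/k5.png",np.hstack([cv2.resize(q,(380,380),interpolation=cv2.INTER_CUBIC) for q in(b[170:250,190:270],a["pixels"][190:270,210:290])])[:,:,::-1])
for q in((90,180,158,212),(336,175,402,200),(246,211,268,240)): print([(int(b[0]),int(b[1]),int(b[2]),b[3].round(1).tolist()) for b in blobs(a,q,45,12)])
E
```

```text
time: 12.55
tcp_pos: [0.4232, -0.0301, 0.0721]
eef_rot: [-0.274, 3.128, -0.0]
wrist_force: [-8.6, -0.7, 20.8]
opening: -0.0001
finger_force: 10.1
time: 13.85
tcp_pos: [0.3428, 0.28, 0.2093]
eef_rot: [0.278, -3.129, 0.001]
wrist_force: [0.3, 0.5, 0.5]
opening: -0.0001
finger_force: 0.0
[(149, 15, 15, [135.1, 194.7]), (34, 7, 7, [100.1, 197.3])]
[(166, 18, 12, [385.2, 185.5]), (85, 9, 12, [346.0, 186.5]), (73, 8, 12, [360.2, 186.3])]
[(185, 14, 21, [256.3, 224.0])]
```

View pics/k5.png

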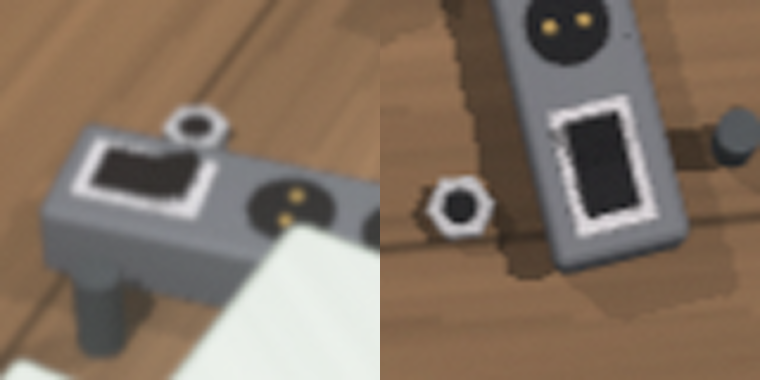

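The rocker is now raised at the socket end (scene crop (190,160)). The strip, nut and bar have not moved. Each of the three controls was pushed against a hard stop.

```bash
python3 -c "
from cell import arm
print(arm.close_job())"
```

```text
the job is handed in; nothing more can be done
None
```

I pressed the mushroom knob, the wide key and the rocker in that order, each against its hard stop, and handed the job in at about 14 s with the arm clear of everything.

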